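# Fetch the brass die from the push-to-open cupboard to the press

### The arm

A 6-joint arm with a two-finger parallel gripper is mounted at the origin on the work surface. World frame = base frame: x ahead of the robot, y to its left, z up, the work surface at z = 0. Lengths are in m, angles in rad, forces in N, time in s.
With the tool pointing down it reaches from about 0.3 to 0.875 m from the base axis. Payload 4.2 kg.
Tool frame: the origin (TCP) lies between the finger pads; the fingertips stand 17 mm ahead of it and the grasp point (between the pads) lies 2 mm behind it (arm.nose_length is the distance from the TCP to the fingertips, in m); z points along the fingers, y is the direction in which the jaws open and shut (so a half turn about z gives the same grasp; the last joint's range is limited). The gripper opens to 85 mm and grips with 20 to 120 N. Pads are 22 mm wide; open, the fingers measure 114 mm over their backs; the gripper's body (76 mm by 85 mm) begins 54 mm behind the grasp point. The pads swing forward as they close: fully open they stand 13 mm farther back than shut.
Start: joints at [1.121, 0.32, 1.565, -0, 1.257, -0.02], TCP at [0.24, 0.523, 0.248] pointing down, gripper open.
Joint ranges: [-3.11, 3.11], [-0.84, 2.01], [0.21, 2.61], [-1.34, 4.49], [0.05, 2.63], [-2.56, 2.56]. Speed limits (rad/s): [2.57, 2.57, 3.14, 3.14, 3.14, 3.14].

### API

Orientations are given as a unit quaternion [x, y, z, w].
In Python, from station import get_obs, optics, ticket, arm gives the robot as it stands.
- The arm moves only by the tool send_rows, never from a script. Its argument "rows" is a list of rows, each an object with "translation": the shift along the tool's x, y, z in mm, a list of three; "turn": the turn, a rotation vector about the tool's x, y, z in degrees, a list of three; "fingers": the opening in per cent of the stroke, from 0 (shut) to 100 (fully open). A call has 1 to 20 rows; each row is the pose to reach, as a shift and turn from the pose commanded when the call began, along the tool's axes at that moment; what a row does not reach only later rows make up. A row lasts 1/12 s, in which the tool goes at most 41.7 mm and 7.16 degrees, less where a joint would pass 70% of its speed; a pose out of reach is approached as far as the arm can. A call with a gripper value outside its range is refused whole. The fingers move at their own pace and stop on an object; "grip_force" is the grip in N (left out, the last holds). Time passes only in rows, so rows that repeat a pose let the fingers close. It gives the time, the measured TCP pose, the force and the opening at its end, in the units of the state.
- get_obs(): the state, without advancing time (a new reading comes with each control period).
- optics.camera(name): name is "scene" or "top" or "wrist"; returns the picture (480x640x3 uint8, red, green, blue); there is no depth.
- optics.calibration(name): a dict with "camera_matrix" (3x3 intrinsics, pixels), "extrinsics" (4x4, takes a point from camera to world coordinates). Camera axes: x right, y down, z forward; pixel columns grow to the right and rows downward; lengths in m; the calibration is good to about 2 mm. The wrist camera is an equidistant fisheye: a pixel r from the principal point sees the ray r / f radians off the axis. A picture is of the moment at which its call begins: read the wrist's pose just before it. calibration takes no time and is no camera call; for the wrist camera it gives the pose at the moment of the call.
- ticket.close_job(): hands the job in, once; it reports no verdict.
The state is a dict: "time_s": time; "joint_positions": joint angles; "joint_vel": joint speeds; "effort": joint torques, N m; "position": TCP position; "tcp_rot": TCP orientation; "ft_force": force on the tool from outside, world axes, zero at the start; "moment": the same for the moment, N m; "width": finger opening in m.
Only numpy, scipy, OpenCV 4.12 (cv2) and the standard library are available. Lean on these libraries where they do the work, as an engineer would, in place of code of your own. Each camera call takes 0.05 s, during which the arm holds its last target. There are 200 camera calls.

### The job

Push the door of the little white die cupboard near its free edge until the spring catch lets go and the door pops ajar, then swing it wide open, at least square to the cupboard, without tipping the two dies that stand in the rack inside the door. Take out the brass die and set it down gently, upright, on the press's drawn-out bed plate, centred on the pink laser cross with its long side along the longer laser line. Leave the steel die standing in its rack and the door open, and do not knock the other things on the bench.

Things in the scene. Friction and masses are not known exactly. Their poses are not given: they have to be found in the camera images.
- cupboard: White die cupboard, fixed on the bench at the robot's left, 190 deep x 210 wide x 217 mm high. Origin: centre of its underside. Its front looks along its own -x; the light wood door covers the whole front. The door hinges at the cupboard's +y side, which is the end nearer the robot.
- cupboard_door (a joint): Door angle in rad: 0 shut and caught, -0.025 pushed right in, about 0.3 ajar after the catch lets go, 1.57 square to the cupboard, stop at 1.8; seen from above it opens clockwise. Push-push catch: press the outer face near the free edge about 4 mm in (4 to 6 N, then a firm stop), take the finger away and a spring pops it ajar. Pulling does not release it; shutting it fully catches it again.
- door_hinge (a point): Foot of the hinge line at bench height; turns with the door. The panel lies along this frame's -y: 206 mm wide, inner face at x = 0, outer face at x = -16 mm, 8 to 217 mm above the bench. The die rack on the inner side (+x) runs from 28 to 160 mm from the hinge and sticks out 76 mm; its floor is 147 mm above the bench, rim and middle divider 14 mm higher. The last 46 mm of door has no rack.
- door_corner (a point): Top of the door's free edge, in the middle of its 16 mm thickness, 217 mm above the bench; moves with the door. The door has no handle. Once ajar it swings freely with light friction and stays where it is left; about 60 mm is then open behind this edge.
- brass_die: Brass die, 0.25 kg, standing on its engraved face: head 44 (its x) x 30 (its y) x 14 mm high, with a 16 x 16 mm square shank in the middle from 14 to 50 mm above its underside (the origin is the underside's centre). It starts in one of the two bays of the door rack, hidden while shut, long side along the door, about 36 mm from the inner face. Grip the shank along the door's direction.
- steel_die: Dark steel die of the same shape and size, in the other bay of the rack (about 66 mm from the brass one). It must stay standing in the rack.
- press: Hot-foil press, fixed at the robot's right, front along its own -x; base 400 x 260 mm, origin at bench height under its middle. Column and head (up to 450 mm high; brass type holder 215 to 260 mm up) stand at least 140 mm behind the laser cross on its +x side. The aluminium bed plate (220 x 130 mm, top 107 mm above the bench) is drawn out to the front.
- laser_cross (a point): Centre of the pink laser cross on the top face of the bed plate, 107 mm above the bench. The longer line (112 mm) runs along this frame's y, across the plate; the shorter (64 mm) along its x. The plate extends 65 mm to its front (-x) and 65 mm to either side.
- mug: Blue mug, 80 mm across, 92 mm high; bystander. Origin: centre of its underside.
- glue_jar: Jar with black cap, 56 mm across, 75 mm high; bystander. Origin: centre of its underside.
- foil_roll: Copper-coloured foil roll standing on end, 44 mm across, 83 mm high; bystander. Origin: centre of its underside.
- screwdriver: Screwdriver with yellow handle, 170 mm, lying on the bench; bystander. Origin: under its middle.
- wrench: Steel open-ended wrench, 160 mm, lying on the bench; bystander. Origin: under its middle.
- type_tray: Wooden tray of brass type, 120 x 100 x 22 mm; bystander. Origin: centre of its underside.

How it is judged:
By the outcome, as a careful person would: the job done as asked, in the order asked, and still so for the second after the job is handed in, with the robot touching nothing.
It also fails if it takes over 64 s, if anything falls off the work surface, if the arm or the gripper's body presses on something with over 40 N, if the wrist force passes 120 N, or if a joint passes its speed limit or range.

## Working session

There is one attempt and no reset: what is moved stays moved. The work goes in short steps, Python scripts to look and compute and a tool call to move; the robot and the scene stay as the last step left them, time stands still between calls to the robot, and variables do not carry over. Pictures are saved under pics/ and viewed, about 8 in all and at most 12, crops included, and the job is handed in when it is done.

Besides the shell and the picture viewer there is one more tool, called after "Emit:" as name(argument=value, ...), one argument or row to a line, values as JSON. send_rows: Moves the arm, as the interface text tells. Its arguments: {"type":"object","properties":{"rows":{"type":"array"},"grip_force":{"type":"number"}},"required":["rows"]}

```bash
mkdir -p pics; ls; python3 - <<'E'
from station import get_obs, optics, arm
import cv2,numpy as np
np.set_printoptions(precision=4,suppress=True)
print(get_obs()); print([a for a in dir(arm) if a[0]!='_'])
for n in("scene","top"):
    im=optics.camera(n); cv2.imwrite(f"pics/{n}0.png",im[:,:,::-1]); print(n,optics.calibration(n))
print(optics.calibration("wrist"))
E
```

```text
pics
{'time_s': 0.0, 'joint_positions': array([ 1.121 ,  0.3203,  1.5657,  0.    ,  1.2574, -0.0201]), 'joint_vel': array([-0.0002,  0.0015,  0.0011, -0.0014,  0.0006,  0.0009]), 'effort': array([ -0.003 , -41.5523, -23.4156,  -0.0001,   0.0084,   0.    ]), 'position': array([0.2394, 0.5223, 0.2475]), 'tcp_rot': array([ 0.2132,  0.977 , -0.0008, -0.0002]), 'ft_force': array([-0.3227,  0.1335, -0.0452]), 'moment': array([-0.0406, -0.017 , -0.0261]), 'width': 0.08545471966097529}
['Unreachable', 'nose_length']
scene {'camera_matrix': array([[453.8632,   0.    , 319.5613],
       [  0.    , 453.8632, 244.5428],
       [  0.    ,   0.    ,   1.    ]]), 'extrinsics': array([[ 0.7507,  0.498 , -0.4342,  1.0809],
       [ 0.6604, -0.5474,  0.514 , -0.6534],
       [ 0.0183, -0.6726, -0.7398,  0.9713],
       [ 0.    ,  0.    ,  0.    ,  1.    ]])}
top {'camera_matrix': array([[563.1599,   0.    , 320.5876],
       [  0.    , 563.1599, 236.7353],
       [  0.    ,   0.    ,   1.    ]]), 'extrinsics': array([[ 0.0235, -0.9953,  0.0935,  0.4622],
       [-0.9996, -0.022 ,  0.0163, -0.1179],
       [-0.0141, -0.0939, -0.9955,  1.4786],
       [ 0.    ,  0.    ,  0.    ,  1.    ]])}
{'camera_matrix': array([[371.6483,   0.    , 323.021 ],
       [  0.    , 371.6483, 238.0083],
       [  0.    ,   0.    ,   1.    ]]), 'extrinsics': array([[ 0.4161,  0.8752,  0.2469,  0.1759],
       [ 0.9093, -0.4002, -0.1139,  0.5522],
       [-0.0009,  0.2719, -0.9623,  0.3741],
       [ 0.    ,  0.    ,  0.    ,  1.    ]])}
```

View pics/scene0.png

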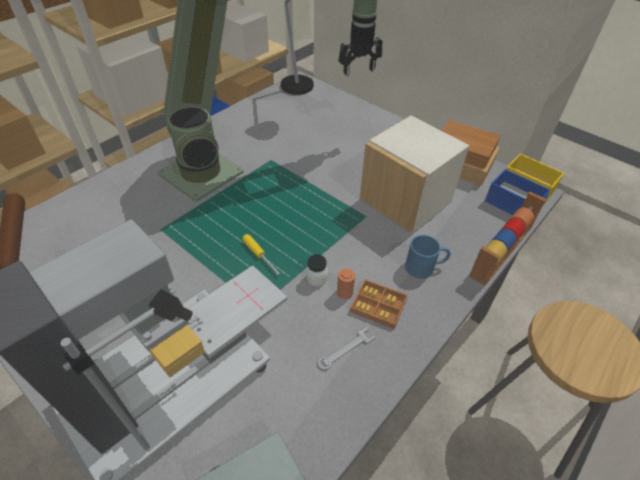

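View pics/top0.png

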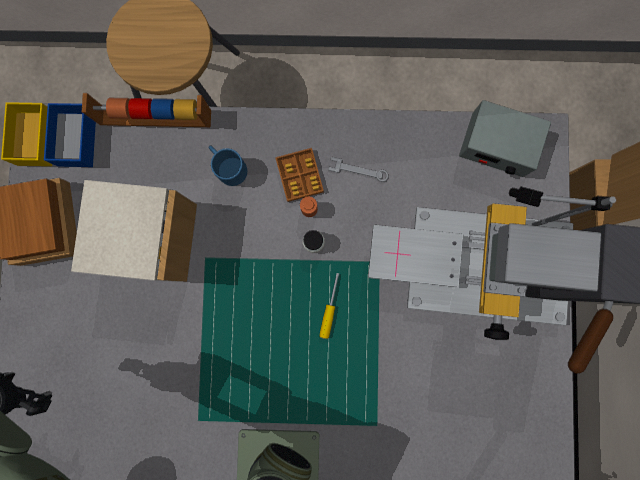

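```bash
cat > h.py <<'E'
import numpy as np,cv2
from station import get_obs,optics
from scipy.spatial.transform import Rotation as R
np.set_printoptions(precision=4,suppress=True)
def ray(n,u,v,c=None):
    c=c or optics.calibration(n);K=c["camera_matrix"];E=c["extrinsics"]
    x=(u-K[0,2])/K[0,0];y=(v-K[1,2])/K[1,1];d=np.array([x,y,1.])
    if n=="wrist":
        r=np.hypot(x,y);d=np.array([x*np.sin(r)/max(r,1e-9),y*np.sin(r)/max(r,1e-9),np.cos(r)])
    return E[:3,3],E[:3,:3]@d
def onz(n,u,v,z,c=None):
    o,d=ray(n,u,v,c);return o+d*(z-o[2])/d[2]
def proj(n,p,c=None):
    c=c or optics.calibration(n);K=c["camera_matrix"];E=c["extrinsics"]
    q=E[:3,:3].T@(np.asarray(p)-E[:3,3])
    if n=="wrist":
        r=np.hypot(q[0],q[1]);q=np.array([*(q[:2]/r*np.arctan2(r,q[2])),1])
    return (K@(q/q[2]))[:2]
def rel(p):  # world point -> shift in tool axes, mm
    o=get_obs();return R.from_quat(o["tcp_rot"]).inv().apply(np.asarray(p)-o["position"])*1000
E
python3 - <<'E'
from h import *
t=cv2.imread("pics/top0.png");s=cv2.imread("pics/scene0.png")
a=cv2.resize(t[165:295,65:205],None,fx=3,fy=3,interpolation=2)   #420x390
b=cv2.resize(t[215:285,360:440],None,fx=4,fy=4,interpolation=2)  #320x280
c=cv2.resize(s[110:230,355:475],None,fx=2.6,fy=2.6,interpolation=2)
W=np.zeros((600,800,3),np.uint8);W[:390,:420]=a;W[:280,430:750]=b;W[285:285+c.shape[0],430:430+c.shape[1]]=c
cv2.imwrite("pics/c1.png",W)
print("pink top")
for n,im in(("top",t),("scene",s)):
    h=cv2.cvtColor(im,cv2.COLOR_BGR2HSV); m=cv2.inRange(h,(150,40,120),(179,255,255))
    k,l,st,ce=cv2.connectedComponentsWithStats(m)
    ys,xs=np.nonzero(m)
    for i in range(1,k):
        if st[i,4]>25: print(n,st[i],ce[i],onz(n,*ce[i],.107))
for nm,u,v,z in(("mug",229,167,.09),("handle",212,150,.05),("jar",313,240,.075),("foil",308,206,.083),("traycorner",278,156,.02)):print(nm,onz("top",u,v,z))
E
```

```text
pink top
top [384 231  27  46 112] [397.2143 253.5179] [ 0.5541 -0.283   0.107 ]
scene [234 282  29  28 103] [248.1068 295.5922] [ 0.5567 -0.2854  0.107 ]
mug [0.7635 0.139  0.09  ]
handle [0.816  0.1923 0.05  ]
jar [ 0.5854 -0.0761  0.075 ]
foil [ 0.6699 -0.0617  0.083 ]
traycorner [0.8108 0.0234 0.02  ]
```

View pics/c1.png

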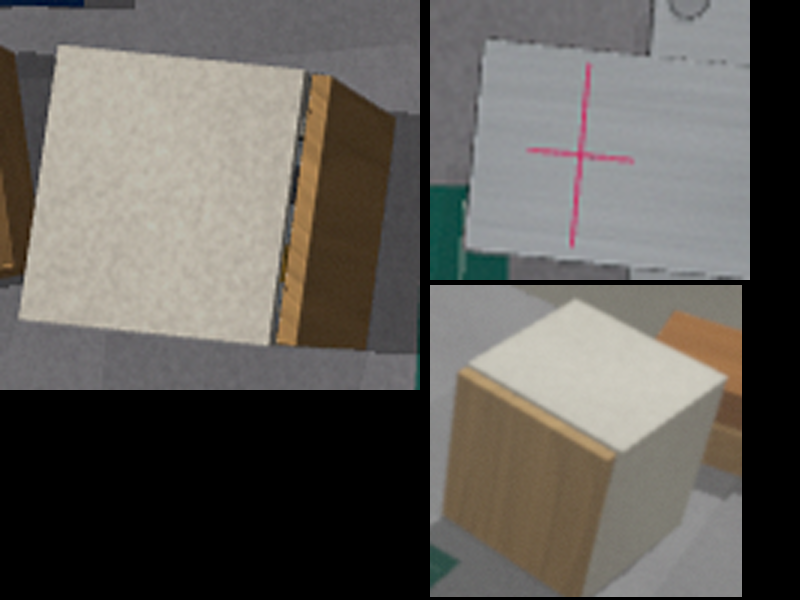

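```bash
python3 - <<'E'
from h import *
z=.217
def P(a,b): return onz("top",a/3+65-.33,b/3+165-.33,z)
hi,ho,fi,fo=P(276,343),P(298,346),P(310,75),P(331,78)
print("hi",hi,"ho",ho,"fi",fi,"fo",fo,np.linalg.norm(fi-hi),np.linalg.norm(ho-hi))
# scene check: crop corners free outer (612,458)?, hinge outer (460,372)
def S(a,b): return onz("scene",(a-430)/2.6+355,(b-285)/2.6+110,z)
print("scene hinge outer",S(459,374),"free outer",S(611,459), "free outer bottom z.008",onz("scene",(583-430)/2.6+355,(597-285)/2.6+110,.008))
def Q(a,b): return onz("top",(a-430)/4+360-.4,b/4+215-.4,.107)
a,b,c,d,e=Q(588,64),Q(572,246),Q(527,150),Q(634,160),Q(581,155)
print(a,b,c,d,e,np.linalg.norm(a-b),np.degrees(np.arctan2(*(a-b)[1::-1])),np.degrees(np.arctan2(*(c-d)[1::-1])))
o=get_obs();print(R.from_quat(o["tcp_rot"]).as_matrix())
E
```

```text
hi [0.4773 0.2683 0.217 ] ho [0.4755 0.2516 0.217 ] fi [0.6806 0.2527 0.217 ] fo [0.6787 0.2366 0.217 ] 0.20390183738925904 0.016730474375449438
scene hinge outer [0.4829 0.2462 0.217 ] free outer [0.6837 0.2351 0.217 ] free outer bottom z.008 [0.6843 0.2482 0.008 ]
[ 0.6103 -0.287   0.107 ] [ 0.4991 -0.2784  0.107 ] [ 0.5569 -0.2504  0.107 ] [ 0.5522 -0.3155  0.107 ] [ 0.5545 -0.2833  0.107 ] 0.11153143169835363 -4.386369008287599 85.92803027303013
[[-0.9091  0.4166 -0.0007]
 [ 0.4166  0.9091 -0.0015]
 [ 0.     -0.0016 -1.    ]]
```

Emit:
send_rows(
  rows=[
    {"translation": [0, 0, -41], "turn": [0, 0, 0], "fingers": 50},
    {"translation": [0, 0, -82], "turn": [0, 0, 0], "fingers": 0},
    {"translation": [-524, -140, -82], "turn": [0, 0, 70], "fingers": 0},
    {"translation": [-524, -140, -82], "turn": [0, 0, 70], "fingers": 0},
    {"translation": [-524, -140, -82], "turn": [0, 0, 70], "fingers": 0},
    {"translation": [-524, -140, -82], "turn": [0, 0, 70], "fingers": 0},
    {"translation": [-524, -140, -82], "turn": [0, 0, 70], "fingers": 0},
    {"translation": [-524, -140, -82], "turn": [0, 0, 70], "fingers": 0},
    {"translation": [-524, -140, -82], "turn": [0, 0, 70], "fingers": 0},
    {"translation": [-524, -140, -82], "turn": [0, 0, 70], "fingers": 0},
    {"translation": [-524, -140, -82], "turn": [0, 0, 70], "fingers": 0},
    {"translation": [-524, -140, -82], "turn": [0, 0, 70], "fingers": 0},
    {"translation": [-524, -140, -82], "turn": [0, 0, 70], "fingers": 0},
    {"translation": [-524, -140, -82], "turn": [0, 0, 70], "fingers": 0},
    {"translation": [-524, -140, -82], "turn": [0, 0, 70], "fingers": 0},
    {"translation": [-524, -140, -82], "turn": [0, 0, 70], "fingers": 0},
    {"translation": [-524, -140, -82], "turn": [0, 0, 70], "fingers": 0},
    {"translation": [-524, -140, -82], "turn": [0, 0, 70], "fingers": 0},
    {"translation": [-524, -140, -82], "turn": [0, 0, 70], "fingers": 0},
  ],
)

```text
time_s: 1.68
position: [0.6567, 0.178, 0.3303]
tcp_rot: [0.735, 0.678, -0.0, -0.0]
ft_force: [-0.4, -0.2, 0.1]
width: -0.0
```

Emit:
send_rows(
  rows=[
    {"translation": [0, 0, 40], "turn": [0, 0, 0], "fingers": 0},
    {"translation": [0, 0, 80], "turn": [0, 0, 0], "fingers": 0},
    {"translation": [0, 0, 120], "turn": [0, 0, 0], "fingers": 0},
    {"translation": [0, 0, 140], "turn": [0, 0, 0], "fingers": 0},
    {"translation": [20, 0, 140], "turn": [0, 0, 0], "fingers": 0},
    {"translation": [36, 0, 140], "turn": [0, 0, 0], "fingers": 0},
    {"translation": [40, 0, 140], "turn": [0, 0, 0], "fingers": 0},
    {"translation": [42, 0, 140], "turn": [0, 0, 0], "fingers": 0},
    {"translation": [44, 0, 140], "turn": [0, 0, 0], "fingers": 0},
    {"translation": [44, 0, 140], "turn": [0, 0, 0], "fingers": 0},
    {"translation": [44, 0, 140], "turn": [0, 0, 0], "fingers": 0},
  ],
)

```text
time_s: 2.6
position: [0.6613, 0.2207, 0.1911]
tcp_rot: [0.735, 0.678, 0.0, 0.0]
ft_force: [-0.3, -1.0, 0.3]
width: -0.0001
```

Emit:
send_rows(
  rows=[
    {"translation": [1, 0, 0], "turn": [0, 0, 0], "fingers": 0},
    {"translation": [2, 0, 0], "turn": [0, 0, 0], "fingers": 0},
    {"translation": [3, 0, 0], "turn": [0, 0, 0], "fingers": 0},
    {"translation": [3, 0, 0], "turn": [0, 0, 0], "fingers": 0},
  ],
)

```text
time_s: 2.93
position: [0.6615, 0.2235, 0.1904]
tcp_rot: [0.735, 0.678, -0.0, 0.0]
ft_force: [-0.3, -1.1, -0.2]
width: -0.0002
```

Emit:
send_rows(
  rows=[
    {"translation": [1, 0, 0], "turn": [0, 0, 0], "fingers": 0},
    {"translation": [2, 0, 0], "turn": [0, 0, 0], "fingers": 0},
    {"translation": [2, 0, 0], "turn": [0, 0, 0], "fingers": 0},
  ],
)

```text
time_s: 3.18
position: [0.6618, 0.2254, 0.1904]
tcp_rot: [0.735, 0.678, -0.0, 0.0]
ft_force: [0.5, -3.1, 0.3]
width: -0.0001
```

Emit:
send_rows(
  rows=[
    {"translation": [1, 0, 0], "turn": [0, 0, 0], "fingers": 0},
    {"translation": [2, 0, 0], "turn": [0, 0, 0], "fingers": 0},
    {"translation": [2, 0, 0], "turn": [0, 0, 0], "fingers": 0},
  ],
)

```text
time_s: 3.43
position: [0.6621, 0.2278, 0.1904]
tcp_rot: [0.735, 0.678, 0.0, 0.0]
ft_force: [2.5, -4.8, 0.8]
width: -0.0003
```

Emit:
send_rows(
  rows=[
    {"translation": [1, 0, 0], "turn": [0, 0, 0], "fingers": 0},
    {"translation": [1.5, 0, 0], "turn": [0, 0, 0], "fingers": 0},
    {"translation": [1.5, 0, 0], "turn": [0, 0, 0], "fingers": 0},
  ],
)

```text
time_s: 3.68
position: [0.6622, 0.2287, 0.1904]
tcp_rot: [0.735, 0.678, -0.0, 0.001]
ft_force: [0.9, -5.6, 2.2]
width: 0.0001
```

Emit:
send_rows(
  rows=[
    {"translation": [1, 0, 0], "turn": [0, 0, 0], "fingers": 0},
    {"translation": [1, 0, 0], "turn": [0, 0, 0], "fingers": 0},
  ],
)

```text
time_s: 3.85
position: [0.6622, 0.2288, 0.1904]
tcp_rot: [0.735, 0.678, -0.001, 0.001]
ft_force: [1.2, -9.4, 1.7]
width: -0.0
```

Emit:
send_rows(
  rows=[
    {"translation": [-20, 0, 0], "turn": [0, 0, 0], "fingers": 0},
    {"translation": [-60, 0, 0], "turn": [0, 0, 0], "fingers": 0},
    {"translation": [-100, 0, 0], "turn": [0, 0, 0], "fingers": 0},
    {"translation": [-120, 0, 0], "turn": [0, 0, 0], "fingers": 0},
    {"translation": [-120, 0, -60], "turn": [0, 0, 0], "fingers": 0},
    {"translation": [-120, 0, -110], "turn": [0, 0, 0], "fingers": 0},
    {"translation": [-120, 0, -110], "turn": [0, 0, 0], "fingers": 0},
    {"translation": [-120, 0, -110], "turn": [0, 0, 0], "fingers": 0},
  ],
)

```text
time_s: 4.52
position: [0.6545, 0.1124, 0.308]
tcp_rot: [0.735, 0.678, 0.007, 0.003]
ft_force: [-0.5, -0.1, 0.4]
width: 0.0001
```

```bash
python3 - <<'E'
from h import *
c=optics.calibration("wrist");w=optics.camera("wrist");t=optics.camera("top")
cv2.imwrite("pics/t2.png",t[:,:,::-1])
W=np.zeros((600,800,3),np.uint8);W[:,:][:480,:440]=0
W[:330,:440]=cv2.resize(w,(440,330))[:,:,::-1]
W[:390,445:]=cv2.resize(t[165:295,85:203,::-1],(354,390))
cv2.imwrite("pics/c2.png",W[:400]);print(get_obs()["position"])
E
```

```text
Traceback (most recent call last):
ValueError: could not broadcast input array from shape (390,354,3) into shape (390,355,3)
```

```bash
python3 - <<'E'
from h import *
c=optics.calibration("wrist");w=optics.camera("wrist");t=cv2.imread("pics/t2.png")
W=np.zeros((400,800,3),np.uint8)
W[:330,:440]=cv2.resize(w,(440,330))[:,:,::-1]
W[:390,446:]=cv2.resize(t[165:295,85:203],(354,390))
cv2.imwrite("pics/c2.png",W);print(get_obs()["position"])
E
```

```text
[0.6518 0.1118 0.2997]
```

View pics/c2.png

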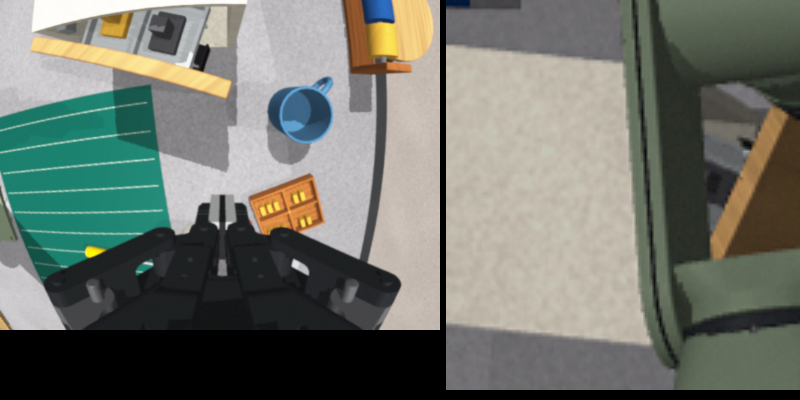

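```bash
python3 - <<'E'
from h import *
k=640/440
for nm,u,v in(("free outer",228,98),("free inner",231,82),("hinge-ish outer",31,48),("hinge inner",34,38)):print(nm,onz("wrist",u*k,v*k,.217))
H=np.array([.478,.267]);
fi=onz("wrist",231*k,82*k,.217)[:2]
v=fi-H;print(np.linalg.norm(v),np.degrees(np.arctan2(v[1],v[0])))
print(get_obs()["position"],R.from_quat(get_obs()["tcp_rot"]).as_matrix())
E
```

```text
free outer [0.6608 0.1775 0.217 ]
free inner [0.6642 0.1904 0.217 ]
hinge-ish outer [0.4721 0.2566 0.217 ]
hinge inner [0.4766 0.266  0.217 ]
0.20135878326630255 -22.366690637362698
[0.6518 0.1118 0.2997] [[ 0.0799  0.9968 -0.001 ]
 [ 0.9968 -0.0799  0.0015]
 [ 0.0014 -0.0011 -1.    ]]
```

Emit:
send_rows(
  rows=[
    {"translation": [40, 0, 0], "turn": [0, 0, 6], "fingers": 0},
    {"translation": [80, 1, 0], "turn": [0, 0, 12], "fingers": 0},
    {"translation": [111, 1, 0], "turn": [0, 0, 17.5], "fingers": 0},
    {"translation": [111, 1, 0], "turn": [0, 0, 17.5], "fingers": 0},
    {"translation": [111, 1, 10], "turn": [0, 0, 17.5], "fingers": 0},
    {"translation": [111, 1, 40], "turn": [0, 0, 17.5], "fingers": 0},
    {"translation": [111, 1, 70], "turn": [0, 0, 17.5], "fingers": 0},
    {"translation": [111, 1, 90], "turn": [0, 0, 17.5], "fingers": 0},
    {"translation": [111, 1, 105], "turn": [0, 0, 17.5], "fingers": 0},
    {"translation": [111, 1, 105], "turn": [0, 0, 17.5], "fingers": 0},
    {"translation": [111, 1, 105], "turn": [0, 0, 17.5], "fingers": 0},
  ],
)

```text
time_s: 5.58
position: [0.6612, 0.2202, 0.1932]
tcp_rot: [0.83, 0.558, -0.002, -0.001]
ft_force: [0.5, -0.3, 0.7]
width: -0.0004
```

```bash
python3 - <<'E'
from h import *
o=get_obs();M=R.from_quat(o["tcp_rot"]).as_matrix();p=o["position"];print(p,o["ft_force"],M[:2,:2])
H=np.array([.477,.267]);print((p[:2]-H)@M[:2,:2]*1000)
def rows(D,s):
    a=np.radians(D);d=np.array([-np.sin(a),np.cos(a)]);n=np.array([np.cos(a),np.sin(a)])
    return 188*d+s*n-((p[:2]-H)@M[:2,:2]*1000)
for D,s in [(0,20),(0,14),(0,11)]+[(x,10) for x in range(2,88,3)]: print(D,rows(D,s).round(0))
E
```

```text
[0.6612 0.2202 0.1932] [ 0.498  -0.3411  0.7307] [[ 0.3771  0.9262]
 [ 0.9262 -0.3771]]
[ 26.1351 188.29  ]
0 [-6. -0.]
0 [-12.  -0.]
0 [-15.  -0.]
2 [-23.  -0.]
5 [-33.  -0.]
8 [-42.  -1.]
11 [-52.  -2.]
14 [-62.  -3.]
17 [-72.  -6.]
20 [-81.  -8.]
23 [-90. -11.]
26 [-100.  -15.]
29 [-109.  -19.]
32 [-117.  -24.]
35 [-126.  -29.]
38 [-134.  -34.]
41 [-142.  -40.]
44 [-150.  -46.]
47 [-157.  -53.]
50 [-164.  -60.]
53 [-170.  -67.]
56 [-176.  -75.]
59 [-182.  -83.]
62 [-187.  -91.]
65 [-192. -100.]
68 [-197. -109.]
71 [-201. -118.]
74 [-204. -127.]
77 [-207. -136.]
80 [-210. -146.]
83 [-212. -155.]
86 [-213. -165.]
```

Emit:
send_rows(
  rows=[
    {"translation": [-5, 0, 0], "turn": [0, 0, 0], "fingers": 0},
    {"translation": [-9, 0, 0], "turn": [0, 0, 0], "fingers": 0},
    {"translation": [-12, 0, 0], "turn": [0, 0, 0], "fingers": 0},
    {"translation": [-15, 0, 0], "turn": [0, 0, 0], "fingers": 0},
    {"translation": [-19, 0, 0], "turn": [0, 0, 1], "fingers": 0},
    {"translation": [-23, 0, 0], "turn": [0, 0, 2], "fingers": 0},
    {"translation": [-33, 0, 0], "turn": [0, 0, 5], "fingers": 0},
    {"translation": [-42, -1, 0], "turn": [0, 0, 8], "fingers": 0},
    {"translation": [-52, -2, 0], "turn": [0, 0, 11], "fingers": 0},
    {"translation": [-62, -3, 0], "turn": [0, 0, 14], "fingers": 0},
    {"translation": [-72, -6, 0], "turn": [0, 0, 17], "fingers": 0},
    {"translation": [-81, -8, 0], "turn": [0, 0, 20], "fingers": 0},
    {"translation": [-90, -11, 0], "turn": [0, 0, 23], "fingers": 0},
    {"translation": [-100, -15, 0], "turn": [0, 0, 26], "fingers": 0},
    {"translation": [-109, -19, 0], "turn": [0, 0, 29], "fingers": 0},
    {"translation": [-117, -24, 0], "turn": [0, 0, 32], "fingers": 0},
    {"translation": [-126, -29, 0], "turn": [0, 0, 35], "fingers": 0},
    {"translation": [-134, -34, 0], "turn": [0, 0, 38], "fingers": 0},
    {"translation": [-139, -38, 0], "turn": [0, 0, 40], "fingers": 0},
    {"translation": [-142, -40, 0], "turn": [0, 0, 41], "fingers": 0},
  ],
)

```text
time_s: 7.25
position: [0.5708, 0.1043, 0.1956]
tcp_rot: [0.973, 0.231, -0.0, -0.0]
ft_force: [0.4, 0.5, 0.3]
width: 0.0001
```

```bash
python3 - <<'E'
from h import *
o=get_obs();M=R.from_quat(o["tcp_rot"]).as_matrix();p=o["position"];print(p,o["ft_force"],M[:2,:2])
H=np.array([.477,.267]);q=(p[:2]-H)@M[:2,:2]*1000;print(q)
w=optics.camera("wrist");cv2.imwrite("pics/w3.png",w[:,:,::-1])
for D in list(range(3,49,3)):
    a=np.radians(D);d=np.array([-np.sin(a),np.cos(a)]);n=np.array([np.cos(a),np.sin(a)])
    print(D,(188*d+10*n-q).round(0))
E
```

```text
[0.5708 0.1043 0.1956] [0.3893 0.5327 0.3132] [[ 0.893  0.45 ]
 [ 0.45  -0.893]]
[ 10.6126 187.4998]
3 [-10.   1.]
6 [-20.   1.]
9 [-30.  -0.]
12 [-40.  -2.]
15 [-50.  -3.]
18 [-59.  -6.]
21 [-69.  -8.]
24 [-78. -12.]
27 [-87. -15.]
30 [-96. -20.]
33 [-105.  -24.]
36 [-113.  -30.]
39 [-121.  -35.]
42 [-129.  -41.]
45 [-136.  -47.]
48 [-144.  -54.]
```

View pics/w3.png

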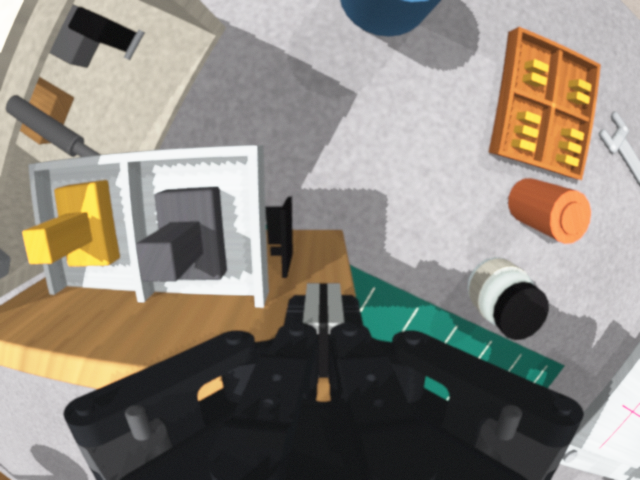

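Emit:
send_rows(
  rows=[
    {"translation": [-5, 0, 0], "turn": [0, 0, 1.5], "fingers": 0},
    {"translation": [-10, 1, 0], "turn": [0, 0, 3], "fingers": 0},
    {"translation": [-20, 1, 0], "turn": [0, 0, 6], "fingers": 0},
    {"translation": [-30, 0, 0], "turn": [0, 0, 9], "fingers": 0},
    {"translation": [-40, -2, 0], "turn": [0, 0, 12], "fingers": 0},
    {"translation": [-50, -3, 0], "turn": [0, 0, 15], "fingers": 0},
    {"translation": [-59, -6, 0], "turn": [0, 0, 18], "fingers": 0},
    {"translation": [-69, -8, 0], "turn": [0, 0, 21], "fingers": 0},
    {"translation": [-78, -12, 0], "turn": [0, 0, 24], "fingers": 0},
    {"translation": [-87, -15, 0], "turn": [0, 0, 27], "fingers": 0},
    {"translation": [-96, -20, 0], "turn": [0, 0, 30], "fingers": 0},
    {"translation": [-105, -24, 0], "turn": [0, 0, 33], "fingers": 0},
    {"translation": [-110, -27, 0], "turn": [0, 0, 35], "fingers": 0},
    {"translation": [-115, -31, 0], "turn": [0, 0, 37], "fingers": 0},
    {"translation": [-119, -33, 0], "turn": [0, 0, 38], "fingers": 0},
    {"translation": [-121, -35, 0], "turn": [0, 0, 39], "fingers": 0},
    {"translation": [-121, -35, 0], "turn": [0, 0, 39], "fingers": 0},
  ],
)

```text
time_s: 8.72
position: [0.4474, 0.0815, 0.1954]
tcp_rot: [0.994, -0.106, -0.0, -0.0]
ft_force: [-0.3, 0.6, 0.5]
width: -0.0004
```

Emit:
send_rows(
  rows=[
    {"translation": [10, 0, 0], "turn": [0, 0, 0], "fingers": 0},
    {"translation": [10, 0, -25], "turn": [0, 0, 0], "fingers": 0},
    {"translation": [10, 0, -65], "turn": [0, 0, 0], "fingers": 0},
    {"translation": [10, 0, -100], "turn": [0, 0, 0], "fingers": 20},
    {"translation": [-15, -30, -120], "turn": [0, 0, 0], "fingers": 45},
    {"translation": [-15, -50, -120], "turn": [0, 0, 0], "fingers": 45},
    {"translation": [-15, -50, -120], "turn": [0, 0, 0], "fingers": 45},
    {"translation": [-15, -50, -120], "turn": [0, 0, 0], "fingers": 45},
  ],
)

```text
time_s: 9.38
position: [0.4446, 0.1339, 0.3154]
tcp_rot: [0.995, -0.105, 0.0, 0.0]
ft_force: [-0.4, -0.7, -0.3]
width: 0.0387
```

```bash
python3 - <<'E'
from h import *
import pickle
o=get_obs();c=optics.calibration("wrist");w=optics.camera("wrist");cv2.imwrite("pics/w4.png",w[:,:,::-1]);pickle.dump(c,open("c4.pkl","wb"))
print(o["position"],o["tcp_rot"],o["width"],o["joint_positions"])
E
```

```text
[0.4446 0.1339 0.3154] [ 0.9945 -0.1046  0.0004  0.0001] 0.0387404659941054 [ 0.2681  0.1042  1.6782 -0.0005  1.3586  2.0487]
```

View pics/w4.png

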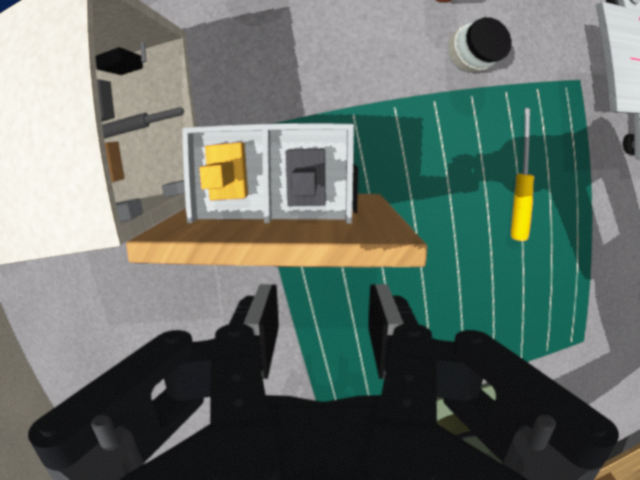

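```bash
python3 - <<'E'
from h import *
import pickle
c=pickle.load(open("c4.pkl","rb"));w=cv2.imread("pics/w4.png")
h=cv2.cvtColor(w,cv2.COLOR_BGR2HSV);print(h[176,205:250:5],h[160,232],h[188,232])
r=h[130:220,190:260]
for lo in(200,215,225):
    m=cv2.inRange(r,(15,120,lo),(35,255,255));k,l,st,ce=cv2.connectedComponentsWithStats(m)
    i=1+st[1:,4].argmax();(q,s,a)=cv2.minAreaRect(np.argwhere(l==i)[:,::-1].astype(np.float32))
    print(lo,st[i]+[190,130,0,0,0],ce[i]+[190,130],s,a)
for u,v in((131,265),(425,265),(424,245)):print(onz("wrist",u,v,.217,c))
for u,v in((211,176),(200,164),(223,188)):print("shank",onz("wrist",u,v,.197,c))
for u,v in((244,142),(246,197)):print("head",onz("wrist",u,v,.161,c))
for u,v in((303,183),):print("steel",onz("wrist",u,v,.197,c))
a=onz("wrist",131,265,.217,c)-onz("wrist",425,265,.217,c);print(np.degrees(np.arctan2(a[1],a[0])))
E
```

```text
[[ 24 177 246]
 [ 24 175 246]
 [ 23 177 245]
 [ 22 180 236]
 [ 19 189 105]
 [ 19 190 106]
 [ 20 190 161]
 [ 20 188 174]
 [ 19 159 112]] [ 20 189 179] [ 22 181 237]
200 [200 165  45  35 981] [219.6259 183.9939] (34.24568176269531, 42.916259765625) 86.42366790771484
215 [200 166  44  34 946] [219.4323 184.2125] (33.0, 43.0) 90.0
225 [200 166  44  34 914] [219.2615 184.2374] (33.17794418334961, 42.04497528076172) 86.633544921875
[0.4578 0.271  0.217 ]
[0.4169 0.0718 0.217 ]
[0.4308 0.0707 0.217 ]
shank [0.5021 0.2004 0.197 ]
shank [0.512 0.206 0.197]
shank [0.4921 0.1941 0.197 ]
head [0.52  0.18  0.161]
head [0.4783 0.1886 0.161 ]
steel [0.4833 0.1401 0.197 ]
78.41644289632244
```

Emit:
send_rows(
  rows=[
    {"translation": [0, -30, 0], "turn": [0, 0, 0], "fingers": 45},
    {"translation": [20, -60, 0], "turn": [0, 0, 0], "fingers": 45},
    {"translation": [41, -76, 0], "turn": [0, 0, 0], "fingers": 45},
    {"translation": [41, -76, 20], "turn": [0, 0, 0], "fingers": 45},
    {"translation": [41, -76, 50], "turn": [0, 0, 0], "fingers": 45},
    {"translation": [41, -76, 75], "turn": [0, 0, 0], "fingers": 45},
    {"translation": [41, -76, 75], "turn": [0, 0, 0], "fingers": 45},
    {"translation": [41, -76, 75], "turn": [0, 0, 0], "fingers": 45},
  ],
)

```text
time_s: 10.1
position: [0.4995, 0.1981, 0.2389]
tcp_rot: [0.994, -0.106, -0.002, 0.001]
ft_force: [-0.6, -0.4, 0.0]
width: 0.0383
```

```bash
python3 - <<'E'
from h import *
o=get_obs();c=optics.calibration("wrist");w=optics.camera("wrist");cv2.imwrite("pics/w5.png",w[100:400,150:500,::-1])
print(o["position"],o["tcp_rot"],o["width"])
M=R.from_quat(o["tcp_rot"]).as_matrix()
for z in (-.002,.017):print(proj("wrist",o["position"]+M@[0,0,z],c)-[150,100])
print("pred shank top",[(proj("wrist",p,c)-[150,100]).round(1) for p in((.5021,.2004,.197),(*o["position"][:2],.197))])
E
```

```text
[0.4995 0.1981 0.2389] [ 0.9944 -0.1061 -0.0018  0.001 ] 0.03826332908723717
[175.0058 220.9336]
[174.8147 199.66  ]
pred shank top [array([168.6, 173.8]), array([174.4, 177.6])]
```

View pics/w5.png

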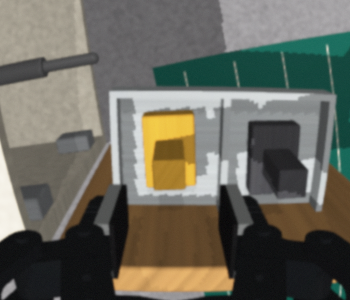

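Emit:
send_rows(
  rows=[
    {"translation": [1.5, -2, 0], "turn": [0, 0, 0], "fingers": 45},
    {"translation": [1.5, -2, 20], "turn": [0, 0, 0], "fingers": 45},
    {"translation": [1.5, -2, 35], "turn": [0, 0, 0], "fingers": 45},
    {"translation": [1.5, -2, 48], "turn": [0, 0, 0], "fingers": 45},
    {"translation": [1.5, -2, 56], "turn": [0, 0, 0], "fingers": 45},
    {"translation": [1.5, -2, 56], "turn": [0, 0, 0], "fingers": 45},
    {"translation": [1.5, -2, 56], "turn": [0, 0, 0], "fingers": 45},
  ],
)

```text
time_s: 10.73
position: [0.5024, 0.201, 0.1853]
tcp_rot: [0.994, -0.106, 0.001, -0.0]
ft_force: [0.2, -0.3, 0.1]
width: 0.0382
```

Emit:
send_rows(
  rows=[
    {"translation": [0, 0, 0], "turn": [0, 0, 0], "fingers": 35},
    {"translation": [0, 0, 0], "turn": [0, 0, 0], "fingers": 28},
    {"translation": [0, 0, 0], "turn": [0, 0, 0], "fingers": 24},
    {"translation": [0, 0, 0], "turn": [0, 0, 0], "fingers": 20},
    {"translation": [0, 0, 0], "turn": [0, 0, 0], "fingers": 16},
    {"translation": [0, 0, 0], "turn": [0, 0, 0], "fingers": 12},
    {"translation": [0, 0, 0], "turn": [0, 0, 0], "fingers": 8},
    {"translation": [0, 0, 0], "turn": [0, 0, 0], "fingers": 8},
    {"translation": [0, 0, 0], "turn": [0, 0, 0], "fingers": 8},
  ],
  grip_force=50,
)

```text
time_s: 11.48
position: [0.5019, 0.2007, 0.185]
tcp_rot: [0.994, -0.106, 0.001, -0.0]
ft_force: [-0.2, -1.0, 4.9]
width: 0.0153
```

Emit:
send_rows(
  rows=[
    {"translation": [0, 0, -3], "turn": [0, 0, 0], "fingers": 8},
    {"translation": [0, 0, -8], "turn": [0, 0, 0], "fingers": 8},
    {"translation": [0, 0, -20], "turn": [0, 0, 0], "fingers": 8},
    {"translation": [0, 0, -40], "turn": [0, 0, 0], "fingers": 8},
    {"translation": [0, 0, -65], "turn": [0, 0, 0], "fingers": 8},
    {"translation": [0, 0, -90], "turn": [0, 0, 0], "fingers": 8},
    {"translation": [0, 0, -105], "turn": [0, 0, 0], "fingers": 8},
    {"translation": [0, 0, -110], "turn": [0, 0, 0], "fingers": 8},
    {"translation": [0, 0, -110], "turn": [0, 0, 0], "fingers": 8},
  ],
)

```text
time_s: 12.23
position: [0.502, 0.201, 0.2952]
tcp_rot: [0.994, -0.106, 0.001, -0.001]
ft_force: [-0.6, -0.9, -2.4]
width: 0.0149
```

```bash
python3 - <<'E'
from h import *
o=get_obs();w=optics.camera("wrist");cv2.imwrite("pics/w6.png",w[60:480,100:600,::-1])
print(o["position"],o["ft_force"],o["width"],o["joint_positions"])
print("shift to cross xy",rel((.5555,-.2845,.295)),"yaw y",np.degrees(np.arctan2(*R.from_quat(o["tcp_rot"]).as_matrix()[1::-1,1])))
E
```

```text
[0.502  0.201  0.2952] [-0.5981 -0.9452 -2.4337] 0.014912281443526361 [0.3595 0.2379 1.5611 0.0003 1.3404 2.1418]
shift to cross xy [154.8128 463.119   -1.2026] yaw y -102.12341377799937
```

View pics/w6.png

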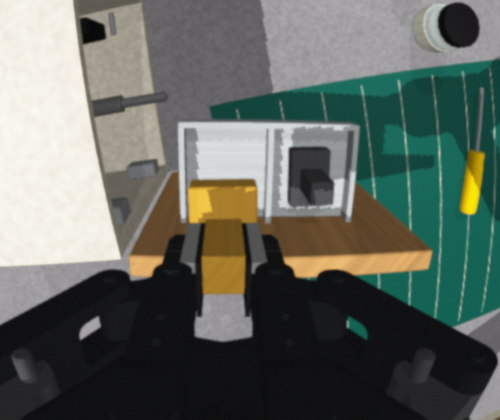

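Emit:
send_rows(
  rows=[
    {"translation": [2, 5, 0], "turn": [0, 0, -1], "fingers": 8},
    {"translation": [5, 14, 0], "turn": [0, 0, -3], "fingers": 8},
    {"translation": [10, 30, 0], "turn": [0, 0, -6], "fingers": 8},
    {"translation": [17, 52, 0], "turn": [0, 0, -11], "fingers": 8},
    {"translation": [26, 79, 0], "turn": [0, 0, -17], "fingers": 8},
    {"translation": [36, 109, 0], "turn": [0, 0, -23], "fingers": 8},
    {"translation": [47, 141, 0], "turn": [0, 0, -30], "fingers": 8},
    {"translation": [58, 173, 0], "turn": [0, 0, -36.5], "fingers": 8},
    {"translation": [69, 205, 0], "turn": [0, 0, -43], "fingers": 8},
    {"translation": [79, 237, 0], "turn": [0, 0, -50], "fingers": 8},
    {"translation": [90, 269, 0], "turn": [0, 0, -57], "fingers": 8},
    {"translation": [101, 301, 0], "turn": [0, 0, -63.5], "fingers": 8},
    {"translation": [111, 333, 0], "turn": [0, 0, -70], "fingers": 8},
    {"translation": [122, 365, 0], "turn": [0, 0, -77], "fingers": 8},
    {"translation": [132, 395, 0], "turn": [0, 0, -83.5], "fingers": 8},
    {"translation": [141, 422, 0], "turn": [0, 0, -89], "fingers": 8},
    {"translation": [148, 443, 0], "turn": [0, 0, -93.5], "fingers": 8},
    {"translation": [153, 456, 0], "turn": [0, 0, -96.5], "fingers": 8},
    {"translation": [155, 463, 0], "turn": [0, 0, -97.9], "fingers": 8},
    {"translation": [155, 463, 0], "turn": [0, 0, -97.9], "fingers": 8},
  ],
)

```text
time_s: 13.95
position: [0.5553, -0.2859, 0.2914]
tcp_rot: [0.733, 0.68, -0.001, -0.002]
ft_force: [0.1, 0.0, -2.0]
width: 0.0151
```

Emit:
send_rows(
  rows=[
    {"translation": [0, 0, 10], "turn": [0, 0, 0], "fingers": 8},
    {"translation": [0, 0, 30], "turn": [0, 0, 0], "fingers": 8},
    {"translation": [0, 0, 50], "turn": [0, 0, 0], "fingers": 8},
    {"translation": [0, 0, 70], "turn": [0, 0, 0], "fingers": 8},
    {"translation": [0, 0, 80], "turn": [0, 0, 0], "fingers": 8},
    {"translation": [0, 0, 80], "turn": [0, 0, 0], "fingers": 8},
    {"translation": [0, 0, 80], "turn": [0, 0, 0], "fingers": 8},
  ],
)

```text
time_s: 14.53
position: [0.5558, -0.2837, 0.2137]
tcp_rot: [0.733, 0.681, -0.0, -0.001]
ft_force: [-0.3, 0.1, -1.7]
width: 0.015
```

```bash
python3 - <<'E'
from h import *
import pickle
o=get_obs();c=optics.calibration("wrist");w=optics.camera("wrist");pickle.dump((o,c),open("c7.pkl","wb"));cv2.imwrite("pics/w7f.png",w[:,:,::-1])
cv2.imwrite("pics/w7.png",cv2.resize(w[60:460,130:530,::-1],(600,600),interpolation=2))
print(o["position"],o["ft_force"],o["width"])
M=R.from_quat(o["tcp_rot"]).as_matrix();print("yaw y",np.degrees(np.arctan2(*M[1::-1,1])),M[2])
h=cv2.cvtColor(w,cv2.COLOR_RGB2HSV);m=cv2.inRange(h,(150,60,120),(179,255,255))
P=np.array([onz("wrist",u,v,.107,c)[:2] for v,u in np.argwhere(m)])
# split into long line (along yaw -4.2) and short line
a=np.radians(-4.25);L=np.array([np.cos(a),np.sin(a)]);S=np.array([-L[1],L[0]]);C=np.array([.5555,-.2845])
q=(P-C)@np.c_[L,S];print(len(q),q.min(0),q.max(0))
lo=q[(abs(q[:,0])>12)&(abs(q[:,1])<8)];sh=q[(abs(q[:,1])>12)&(abs(q[:,0])<8)]
lo=q[(abs(q[:,0])>.012)&(abs(q[:,1])<.008)];sh=q[(abs(q[:,1])>.012)&(abs(q[:,0])<.008)]
for nm,A,i in(("long",lo,0),("short",sh,1)):
    if len(A)>5:
        f=np.polyfit(A[:,i],A[:,1-i],1);print(nm,len(A),A[:,i].min(),A[:,i].max(),"offset mm",f[1]*1000,"angle deg",np.degrees(f[0]))
print("tcp in cross frame",(o["position"][:2]-C)@np.c_[L,S]*1000)
E
```

```text
[ 0.5558 -0.2837  0.2137] [-0.3003  0.1359 -1.7467] 0.014968200874336599
yaw y -4.201945760190339 [ 0.0008 -0.0013 -1.    ]
587 [-0.0582  0.0002] [0.0545 0.0333]
long 411 -0.05815560852126158 0.05445728172553711 offset mm 1.5011449341779315 angle deg -0.3736411095116948
short 132 0.012322982542556612 0.033262594516509834 offset mm -1.8027183783608638 angle deg -0.0325848434144271
tcp in cross frame [0.2552 0.8048]
```

View pics/w7.png

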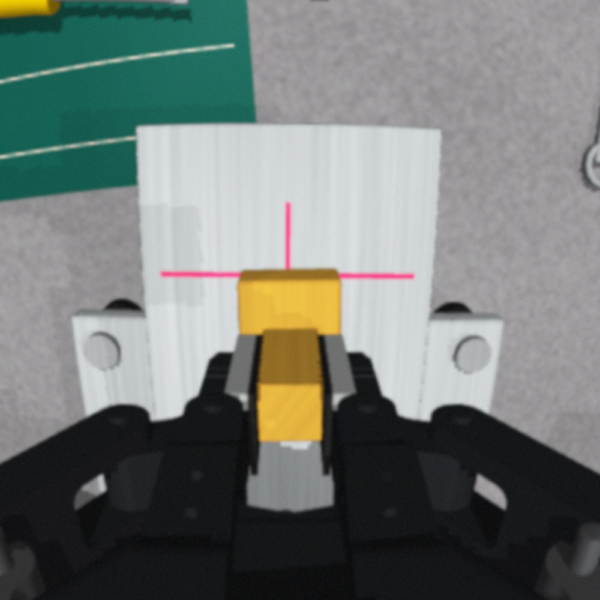

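```bash
python3 - <<'E'
from h import *
import pickle
o,c=pickle.load(open("c7.pkl","rb"));M=R.from_quat(o["tcp_rot"]).as_matrix();p=o["position"]
w=cv2.imread("pics/w7f.png");h=cv2.cvtColor(w,cv2.COLOR_BGR2HSV)
print([(v,*w[v,u]) for u in(315,) for v in range(234,254)])
for nm,u,v,z in(("bot",323,238.7,.1757),("top",323,247.3,.1897),("topL",288.7,248,.1897),("topR",356.7,247,.1897),("shank L",301.5,333,.2257),("shank R",344,333,.2257),("shank far edge",323,353,.2257),("shank near edge",323,316,.2257)):
    print(nm,M.T@(onz("wrist",u,v,z,c)-p)*1000)
E
```

```text
[(234, np.uint8(220), np.uint8(219), np.uint8(215)), (235, np.uint8(221), np.uint8(219), np.uint8(216)), (236, np.uint8(219), np.uint8(219), np.uint8(214)), (237, np.uint8(215), np.uint8(216), np.uint8(213)), (238, np.uint8(192), np.uint8(200), np.uint8(201)), (239, np.uint8(145), np.uint8(167), np.uint8(178)), (240, np.uint8(84), np.uint8(130), np.uint8(157)), (241, np.uint8(44), np.uint8(109), np.uint8(145)), (242, np.uint8(39), np.uint8(110), np.uint8(148)), (243, np.uint8(36), np.uint8(111), np.uint8(149)), (244, np.uint8(37), np.uint8(111), np.uint8(151)), (245, np.uint8(41), np.uint8(118), np.uint8(160)), (246, np.uint8(44), np.uint8(133), np.uint8(177)), (247, np.uint8(55), np.uint8(157), np.uint8(206)), (248, np.uint8(61), np.uint8(175), np.uint8(226)), (249, np.uint8(64), np.uint8(184), np.uint8(232)), (250, np.uint8(67), np.uint8(190), np.uint8(236)), (251, np.uint8(72), np.uint8(196), np.uint8(238)), (252, np.uint8(69), np.uint8(194), np.uint8(237)), (253, np.uint8(70), np.uint8(195), np.uint8(238))]
bot [23.0666 -0.9738 38.0124]
top [23.2508 -0.9781 24.0126]
topL [ 22.9134 -15.5698  24.0313]
topR [23.3866 13.3427 23.994 ]
shank L [  2.5698  -8.5823 -11.9946]
shank R [  2.5904   6.4529 -12.0142]
shank far edge [ -5.9331  -0.9701 -12.0116]
shank near edge [  9.48    -0.9799 -11.9988]
```

Emit:
send_rows(
  rows=[
    {"translation": [0, 0, 0], "turn": [0, 0, 2], "fingers": 8},
    {"translation": [0, 0, 0], "turn": [0, 0, 6], "fingers": 8},
    {"translation": [0, 0, 0], "turn": [0, 0, 12], "fingers": 8},
    {"translation": [0, 0, 0], "turn": [0, 0, 18], "fingers": 8},
    {"translation": [0, 0, 0], "turn": [0, 0, 24], "fingers": 8},
    {"translation": [0, 0, 0], "turn": [0, 0, 30], "fingers": 8},
    {"translation": [0, 0, 0], "turn": [0, 0, 36], "fingers": 8},
    {"translation": [0, 0, 0], "turn": [0, 0, 42], "fingers": 8},
    {"translation": [0, 0, 0], "turn": [0, 0, 48], "fingers": 8},
    {"translation": [0, 0, 0], "turn": [0, 0, 54], "fingers": 8},
    {"translation": [0, 0, 0], "turn": [0, 0, 60], "fingers": 8},
    {"translation": [0, 0, 0], "turn": [0, 0, 66], "fingers": 8},
    {"translation": [0, 0, 0], "turn": [0, 0, 72], "fingers": 8},
    {"translation": [0, 0, 0], "turn": [0, 0, 78], "fingers": 8},
    {"translation": [0, 0, 0], "turn": [0, 0, 84], "fingers": 8},
    {"translation": [0, 0, 0], "turn": [0, 0, 88], "fingers": 8},
    {"translation": [0, 0, 0], "turn": [0, 0, 90.2], "fingers": 8},
    {"translation": [0, 0, 30], "turn": [0, 0, 90.2], "fingers": 8},
    {"translation": [0, 0, 55], "turn": [0, 0, 90.2], "fingers": 8},
    {"translation": [0, 0, 55], "turn": [0, 0, 90.2], "fingers": 8},
  ],
)

```text
time_s: 16.25
position: [0.5539, -0.2832, 0.1559]
tcp_rot: [0.999, -0.039, -0.003, -0.002]
ft_force: [-0.9, 0.4, -2.9]
width: 0.0149
```

```bash
python3 - <<'E'
from h import *
import pickle
o=get_obs();c=optics.calibration("wrist");w=optics.camera("wrist");pickle.dump((o,c),open("c8.pkl","wb"));cv2.imwrite("pics/w8f.png",w[:,:,::-1])
cv2.imwrite("pics/w8.png",cv2.resize(w[60:460,130:530,::-1],(600,600),interpolation=2))
print(o["position"],o["ft_force"],o["width"])
M=R.from_quat(o["tcp_rot"]).as_matrix();print("yaw x",np.degrees(np.arctan2(*M[1::-1,0])),M[2])
h=cv2.cvtColor(w,cv2.COLOR_RGB2HSV);m=cv2.inRange(h,(150,60,120),(179,255,255))
P=np.array([onz("wrist",u,v,.107,c)[:2] for v,u in np.argwhere(m)])
a=np.radians(-4.25);L=np.array([np.cos(a),np.sin(a)]);S=np.array([-L[1],L[0]]);C=np.array([.5555,-.2845])
q=(P-C)@np.c_[L,S];print(len(q),q.min(0),q.max(0))
lo=q[(abs(q[:,0])>.012)&(abs(q[:,1])<.008)];sh=q[(abs(q[:,1])>.012)&(abs(q[:,0])<.008)]
for nm,A,i in(("long",lo,0),("short",sh,1)):
    if len(A)>5:
        f=np.polyfit(A[:,i],A[:,1-i],1);print(nm,len(A),A[:,i].min(),A[:,i].max(),"offset mm",f[1]*1000,"angle deg",np.degrees(f[0]))
print("tcp in cross frame",(o["position"][:2]-C)@np.c_[L,S]*1000)
E
```

```text
[ 0.5539 -0.2832  0.1559] [-0.859   0.382  -2.9272] 0.014890376033556765
yaw x -4.426458949845847 [-0.0066 -0.0031 -1.    ]
806 [-0.0588 -0.0305] [0.054 0.034]
long 505 -0.05879788137440392 0.05395853852083795 offset mm 1.7918127848920062 angle deg -0.491205376755803
short 301 -0.03046882736049558 0.03397495062246623 offset mm -2.5217634222627137 angle deg 0.5060503590261238
tcp in cross frame [-1.6531  1.1759]
```

View pics/w8.png

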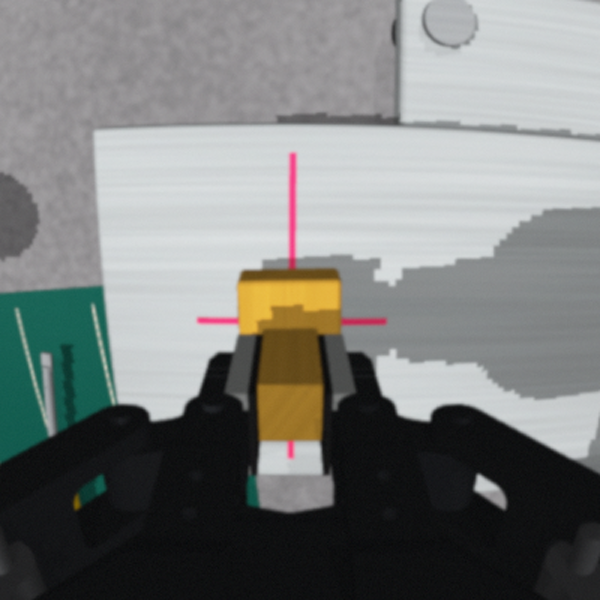

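Emit:
send_rows(
  rows=[
    {"translation": [-1.5, 0, 0], "turn": [0, 0, 0.2], "fingers": 8},
    {"translation": [-1.5, 0, 3], "turn": [0, 0, 0.2], "fingers": 8},
    {"translation": [-1.5, 0, 6], "turn": [0, 0, 0.2], "fingers": 8},
    {"translation": [-1.5, 0, 8], "turn": [0, 0, 0.2], "fingers": 8},
    {"translation": [-1.5, 0, 8], "turn": [0, 0, 0.2], "fingers": 8},
    {"translation": [-1.5, 0, 8], "turn": [0, 0, 0.2], "fingers": 8},
  ],
)

```text
time_s: 16.8
position: [0.5546, -0.2843, 0.1515]
tcp_rot: [0.999, -0.04, 0.0, 0.0]
ft_force: [0.5, 0.4, -2.5]
width: 0.0153
```

Emit:
send_rows(
  rows=[
    {"translation": [0, 0, 0.5], "turn": [0, 0, 0], "fingers": 8},
    {"translation": [0, 0, 1], "turn": [0, 0, 0], "fingers": 8},
    {"translation": [0, 0, 1], "turn": [0, 0, 0], "fingers": 8},
  ],
)

```text
time_s: 17.05
position: [0.5545, -0.2843, 0.1503]
tcp_rot: [0.999, -0.04, -0.0, -0.0]
ft_force: [0.3, 0.4, -3.0]
width: 0.0151
```

```bash
cat > cross.py <<'E'
from h import *
o=get_obs();c=optics.calibration("wrist");w=optics.camera("wrist")
M=R.from_quat(o["tcp_rot"]).as_matrix();p=o["position"];print(p,"yaw x",np.degrees(np.arctan2(*M[1::-1,0])),M[2])
m=cv2.inRange(cv2.cvtColor(w,cv2.COLOR_RGB2HSV),(150,60,120),(179,255,255))
q=np.array([(M.T@(onz("wrist",u,v,.107,c)-p))[:2] for v,u in np.argwhere(m)])*1000
c0=(q.min(0)+q.max(0))/2
for _ in range(2):
    r=q-c0;l=q[(abs(r[:,0])>12)&(abs(r[:,1])<8)];s=q[(abs(r[:,1])>12)&(abs(r[:,0])<8)]
    fl=np.polyfit(l[:,0],l[:,1],1);fs=np.polyfit(s[:,1],s[:,0],1)
    y=(fl[0]*fs[1]+fl[1])/(1-fl[0]*fs[0]);c0=np.array([fs[0]*y+fs[1],y])
print("cross in tool mm",c0,"angles",np.degrees(fl[0]),-np.degrees(fs[0]))
cv2.imwrite("pics/last.png",w[:,:,::-1])
E
python3 cross.py
```

```text
[ 0.5545 -0.2843  0.1503] yaw x -4.623924140651951 [-0.     -0.0001 -1.    ]
cross in tool mm [-1.5671 -1.6065] angles -0.014208865939246907 0.09382406295178436
```

Emit:
send_rows(
  rows=[
    {"translation": [-1.1, -0.5, 0], "turn": [0, 0, 0], "fingers": 8},
    {"translation": [-2.2, -1, 1.5], "turn": [0, 0, 0], "fingers": 8},
    {"translation": [-2.2, -1, 3], "turn": [0, 0, 0], "fingers": 8},
    {"translation": [-2.2, -1, 3.5], "turn": [0, 0, 0], "fingers": 8},
    {"translation": [-2.2, -1, 3.5], "turn": [0, 0, 0], "fingers": 8},
    {"translation": [-2.2, -1, 3.5], "turn": [0, 0, 0], "fingers": 8},
  ],
)

```text
time_s: 17.6
position: [0.5523, -0.2831, 0.1467]
tcp_rot: [0.999, -0.04, -0.0, -0.0]
ft_force: [0.1, 0.4, -1.6]
width: 0.015
```

Emit:
send_rows(
  rows=[
    {"translation": [0, 0, 0.4], "turn": [0, 0, 0], "fingers": 8},
    {"translation": [0, 0, 0.8], "turn": [0, 0, 0], "fingers": 8},
    {"translation": [0, 0, 0.8], "turn": [0, 0, 0], "fingers": 8},
    {"translation": [0, 0, 0.8], "turn": [0, 0, 0], "fingers": 8},
  ],
)

```text
time_s: 17.93
position: [0.5524, -0.2831, 0.146]
tcp_rot: [0.999, -0.04, 0.0, -0.0]
ft_force: [-0.3, -0.2, -3.0]
width: 0.0146
```

Emit:
send_rows(
  rows=[
    {"translation": [0, 0, 0.4], "turn": [0, 0, 0], "fingers": 8},
    {"translation": [0, 0, 0.8], "turn": [0, 0, 0], "fingers": 8},
    {"translation": [0, 0, 0.8], "turn": [0, 0, 0], "fingers": 8},
  ],
)

```text
time_s: 18.18
position: [0.5524, -0.2831, 0.1451]
tcp_rot: [0.999, -0.04, -0.0, -0.0]
ft_force: [0.2, -0.9, -2.0]
width: 0.0154
```

Nearly there; descend in small steps until the weight comes off.

Emit:
send_rows(
  rows=[
    {"translation": [0, 0, 0.4], "turn": [0, 0, 0], "fingers": 8},
    {"translation": [0, 0, 0.6], "turn": [0, 0, 0], "fingers": 8},
    {"translation": [0, 0, 0.6], "turn": [0, 0, 0], "fingers": 8},
  ],
)

```text
time_s: 18.43
position: [0.5524, -0.2832, 0.1451]
tcp_rot: [0.999, -0.04, 0.0, 0.0]
ft_force: [-1.3, 1.0, 1.4]
width: 0.015
```

Emit:
send_rows(
  rows=[
    {"translation": [0, 0, 0.3], "turn": [0, 0, 0], "fingers": 8},
    {"translation": [0, 0, 0.5], "turn": [0, 0, 0], "fingers": 8},
    {"translation": [0, 0, 0.5], "turn": [0, 0, 0], "fingers": 8},
  ],
)

```text
time_s: 18.68
position: [0.5524, -0.2832, 0.1451]
tcp_rot: [0.999, -0.04, 0.0, 0.0]
ft_force: [-1.4, 1.2, 4.3]
width: 0.0156
```

Emit:
send_rows(
  rows=[
    {"translation": [0, 0, -0.6], "turn": [0, 0, 0], "fingers": 10},
    {"translation": [0, 0, -0.6], "turn": [0, 0, 0], "fingers": 15},
    {"translation": [0, 0, -0.6], "turn": [0, 0, 0], "fingers": 20},
    {"translation": [0, 0, -0.6], "turn": [0, 0, 0], "fingers": 25},
    {"translation": [0, 0, -0.6], "turn": [0, 0, 0], "fingers": 35},
    {"translation": [0, 0, -0.6], "turn": [0, 0, 0], "fingers": 40},
    {"translation": [0, 0, -0.6], "turn": [0, 0, 0], "fingers": 45},
    {"translation": [0, 0, -0.6], "turn": [0, 0, 0], "fingers": 45},
    {"translation": [0, 0, -15], "turn": [0, 0, 0], "fingers": 45},
    {"translation": [0, 0, -45], "turn": [0, 0, 0], "fingers": 45},
    {"translation": [0, 0, -85], "turn": [0, 0, 0], "fingers": 45},
    {"translation": [-30, 0, -100], "turn": [0, 0, 0], "fingers": 45},
    {"translation": [-60, 0, -100], "turn": [0, 0, 0], "fingers": 45},
    {"translation": [-60, 0, -100], "turn": [0, 0, 0], "fingers": 45},
    {"translation": [-60, 0, -100], "turn": [0, 0, 0], "fingers": 45},
    {"translation": [-60, 0, -100], "turn": [0, 0, 0], "fingers": 45},
  ],
)

```text
time_s: 20.02
position: [0.4929, -0.2784, 0.2441]
tcp_rot: [0.999, -0.04, 0.0, 0.0]
ft_force: [0.1, 0.1, 0.9]
width: 0.0383
```

```bash
python3 cross.py; python3 - <<'E'
import cv2
w=cv2.imread("pics/last.png");cv2.imwrite("pics/w9.png",cv2.resize(w[130:330,210:430],(660,600),interpolation=2))
E
```

```text
[ 0.4929 -0.2784  0.2441] yaw x -4.638353617233204 [ 0.0008 -0.     -1.    ]
cross in tool mm [60.6872 -0.6927] angles -0.006584334789704558 -0.006726786900800793
```

View pics/w9.png

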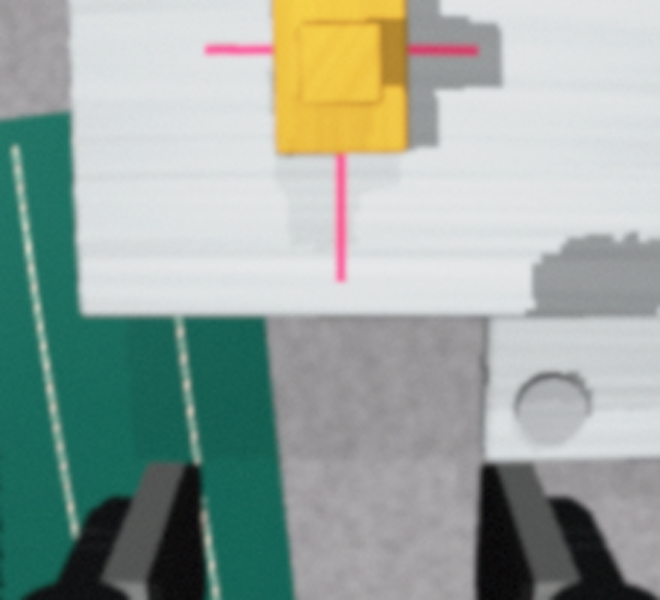

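```bash
cat > die.py <<'E'
from h import *
exec(open("cross.py").read().replace("from h import *",""))
hh=cv2.cvtColor(w,cv2.COLOR_RGB2HSV);m=cv2.inRange(hh,(14,110,60),(35,255,255))
k,L,st,ce=cv2.connectedComponentsWithStats(m)
u0,v0=proj("wrist",p+M@[*(c0/1000),p[2]-.121],c)
ok=[i for i in range(1,k) if st[i,4]>800];i=min(ok,key=lambda i:np.hypot(*(ce[i]-[u0,v0])));print(st[i])
pts=np.array([(M.T@(onz("wrist",u,v,.121,c)-p))[:2] for v,u in np.argwhere(L==i)],np.float32)*1000
(a,b),s,an=cv2.minAreaRect(pts);print("die in tool",a,b,"size",s,"ang",an,"die-cross",np.array([a,b])-c0)
E
python3 die.py
```

```text
[ 0.4932 -0.2784  0.2438] yaw x -4.621024446455369 [ 0.0003 -0.0002 -1.    ]
cross in tool mm [60.4505 -0.7007] angles -0.0031149943378606846 -0.051555350231150376
[ 301  117   45   65 2826]
die in tool 58.97950744628906 -1.0015602111816406 size (29.309249877929688, 43.06941223144531) ang 89.56946563720703 die-cross [-1.471  -0.3008]
```

```bash
python3 - <<'E'
from h import *
a=np.radians(-4.64);B=np.array([[np.cos(a),-np.sin(a)],[np.sin(a),np.cos(a)]])
for n,pr in(("top","pics/top0.png"),("scene","pics/scene0.png")):
    t=optics.camera(n);cv2.imwrite(f"pics/{n}9.png",t[:,:,::-1])
    d=cv2.cvtColor(t,cv2.COLOR_RGB2HSV);u,v=proj(n,(.554,-.284,.121)).astype(int)
    y0,x0=v-28,u-28;m=cv2.inRange(d[y0:y0+56,x0:x0+56],(14,110,60),(35,255,255))
    k,L,st,ce=cv2.connectedComponentsWithStats(m)
    if k<2: print(n,"none");continue
    i=1+st[1:,4].argmax();print(n,st[i]+[x0,y0,0,0,0])
    P=np.array([onz(n,x+x0,y+y0,.121)[:2] for y,x in np.argwhere(L==i)],np.float32)
    (c,s,an)=cv2.minAreaRect(P*1000);print(c,s,an,"die-cross in L,S",B.T@(np.array(c)-[553.7,-283])) 
    q=cv2.cvtColor(cv2.imread(pr),cv2.COLOR_BGR2HSV)
E
```

```text
top [391 245  10  15  71]
(560.3597412109375, -270.33453369140625) (17.302692413330078, 39.01598358154297) 57.23788070678711 die-cross in L,S [ 5.6133 13.1627]
scene [238 280  19  22 223]
(550.872314453125, -285.62689208984375) (32.96684265136719, 57.00508117675781) 75.89791870117188 die-cross in L,S [-2.6059 -2.847 ]
```

Emit:
send_rows(
  rows=[
    {"translation": [0, 0, -40], "turn": [0, 0, 0], "fingers": 45},
    {"translation": [-30, 0, -80], "turn": [0, 0, 0], "fingers": 45},
    {"translation": [-60, 0, -100], "turn": [0, 0, 0], "fingers": 45},
    {"translation": [-90, 0, -100], "turn": [0, 0, 0], "fingers": 45},
    {"translation": [-110, 0, -100], "turn": [0, 0, 0], "fingers": 45},
    {"translation": [-110, 0, -100], "turn": [0, 0, 0], "fingers": 45},
    {"translation": [-110, 0, -100], "turn": [0, 0, 0], "fingers": 45},
  ],
)

```text
time_s: 20.8
position: [0.3829, -0.2695, 0.3444]
tcp_rot: [0.999, -0.041, 0.001, 0.0]
ft_force: [0.4, -0.7, 0.3]
width: 0.0383
```

```bash
python3 - <<'E'
from h import *
t=optics.camera("top")[:,:,::-1].copy();s=optics.camera("scene")[:,:,::-1]
cv2.imwrite("pics/t10.png",t)
h=cv2.cvtColor(t,cv2.COLOR_BGR2HSV)
a=np.radians(-4.64);B=np.array([[np.cos(a),-np.sin(a)],[np.sin(a),np.cos(a)]])
x0,y0=375,225;m=cv2.inRange(h[y0:y0+56,x0:x0+50],(14,110,60),(35,255,255));k,L,st,ce=cv2.connectedComponentsWithStats(m)
i=1+st[1:,4].argmax();print(st[i]+[x0,y0,0,0,0])
P=np.array([onz("top",x+x0,y+y0,.121)[:2] for y,x in np.argwhere(L==i)],np.float32)*1000
c,sz,an=cv2.minAreaRect(P);print(c,sz,an)
p=cv2.inRange(h[y0:y0+56,x0:x0+50],(150,40,120),(179,255,255));Q=np.array([onz("top",x+x0,y+y0,.107)[:2]*1000 for y,x in np.argwhere(p)])@B
c=np.array(c)@B;print("die LS",c,"pink range LS",Q.min(0),Q.max(0))
W=np.zeros((600,800,3),np.uint8);W[:390,:]=cv2.resize(t[100:334,65:545],(800,390),interpolation=2)
W[395:595,:260]=cv2.resize(s[90:310,160:446],(260,200));W[395:595,270:550]=cv2.resize(s[260:330,205:303],(280,200));W[395:595,555:795]=cv2.resize(s[130:250,330:474],(240,200))
cv2.imwrite("pics/c10.png",W)
E
```

```text
[391 245  14  19 227]
(552.8700561523438, -281.9541015625) (29.758466720581055, 43.30384826660156) 85.92655944824219
die LS [ 573.8667 -236.3057] pink range LS [ 520.246  -268.4444] [ 630.8071 -204.9146]
```

View pics/c10.png

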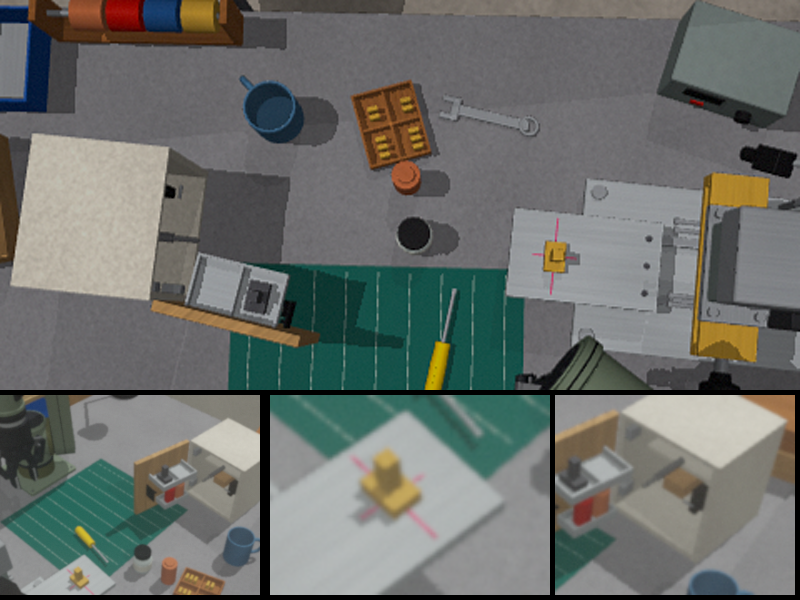

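```bash
python3 -c "
from station import ticket,get_obs
print(get_obs()['ft_force']);print(ticket.close_job())"
```

```text
[0.149728   0.63538122 0.03347071]
the job is handed in; nothing more can be done
None
```

The brass die is standing on the press's bed plate at the laser cross, and I handed the job in at about 21 s of the 64 s allowed.

- **Door:** I pressed it near its free edge until it met the firm stop (up to 9 N), and it popped ajar when I drew back. I then swung it about 97° open with the closed fingers.
- **Dies:** I lifted the brass die out by its shank and lowered it until contact (about 4 N) before letting go. The steel die is still standing in its rack.

**Last checks:**
- **Position:** the wrist and top cameras agree that the die is about 1.5 mm off the cross along the long line and 0.3–0.4 mm off across it. The calibration is only good to about 2 mm, so I left it.
- **Alignment:** the die stands upright, with its long side within about 0.5° of the long laser line.
- **Surroundings:** the final picture shows the door open, the steel die standing, the other things apparently where they were and the arm clear.

**Disagreements:**
- The description says the die's long side lies along the door. In the pictures it lay across the door, so I turned the die a further 90° before setting it down.
- One earlier top and scene check of the die's position was spoiled: the arm was in the top camera's way and the scene figure was skewed. I ignored both and repeated the top check once the arm was clear.

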